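Blow out the photometer slot and hold the sample paddle in it

TASK

Before touching the paddle, clear dust from the photometer's slot: press the spray cap of the air duster can beside it right down for a moment and let it spring back up. Then lift the sample paddle with the flat tab grip out of the rack, lower its blade upright through the slot in the photometer's top, and hold it still there with the crosspiece hovering about 15 mm above the top, not resting on it. Finish while still holding it; leave the spare paddle with the ball knob, the reagent bottle and the tip box alone.

Things in the scene. Friction and masses are not known exactly. Their poses are not given: they have to be found in the camera images.
- slot_mouth (a point): centre of the slot, at the level of the photometer's flat top. The photometer is a beige box fixed to the bench, 130 mm (x) by 110 mm (y) by 110 mm high, its top level and 110 mm above the bench. The slot goes through the 12 mm thick top and is 42 mm long along this point's y axis and 8 mm wide along its x axis, with a 3 mm chamfered mouth; below it is an empty chamber whose floor lies 90 mm below the top. The side at +x is a clear window.
- reader: the photometer itself; origin at the centre of its underside, same axes as slot_mouth (x across the slot, y along it, z up), slot mouth at z = 110 mm. A flat dark bezel, 25 by 59 mm over all, frames the slot mouth
- duster_cap (a joint): travel of the duster can's spray cap, m: 0 up, 0.006 fully down. A spring returns it: it starts to move at about 1.8 N and takes about 6 N fully down
- cap_top (a point): centre of the flat top of the spray cap: a white round cap 34 mm across and 16 mm high with a thin spout towards the slot that reaches 36 mm from the axis, on an upright aluminium can 52 mm across in a weighted round foot, fixed to the bench 115 to 130 mm from the slot centre on the photometer's -y side; cap top 180 mm above the bench. Pressed straight down
- rack: white rack fixed to the bench, 70 mm (x) by 200 mm (y), top plate level and 80 mm above the bench; origin at the centre of its underside. Two loose slots, 9 mm by 46 mm, long along y, centred 45 mm either side of the origin along y; a paddle hangs in each by its crosspiece, blade down, the two in either order
- paddle_grip (a point): centre of the flat tab grip of the sample paddle. Tab: 12 mm thick (point x), 34 mm wide (point y), 44 mm high (z up along the paddle), grasped across its 12 mm thickness. Under the tab is a crosspiece 12 mm (x) by 64 mm (y) by 10 mm high, its underside 32 mm below this point, and under that an aluminium blade 6 mm thick (x), 40 mm wide (y), 60 mm long, its last 4 mm narrowed to 4 by 37 mm. Loose, about 80 g, the same both ways round
- paddle_tip (a point): centre of the lower end of the sample paddle's blade, 92 mm below paddle_grip along the paddle; same axes. The crosspiece's underside is 60 mm above it
- spare_knob (a point): centre of the 22 mm ball knob of the spare paddle, which hangs in the other rack slot; same blade and crosspiece, but a ball knob in place of the tab. Leave it
- reagent_mid (a point): middle of a reagent bottle, 60 mm across, 130 mm high, standing beyond the photometer. Leave it
- tipbox_mid (a point): middle of a blue pipette tip box, 85 by 120 by 50 mm, standing beyond the rack. Leave it
- paddle: the sample paddle as a whole; origin at the lower end of its blade (as paddle_tip)
Not all that is in view belongs to the job. What is shaped like the rack but purple is not meant.

How it is judged:
By the outcome, as a careful person would: the job done as asked, in the order asked, and still so for the second after the job is handed in, while the arm keeps its last pose, push and grip.
It also fails if it takes over 64 s, if anything falls off the work surface, if the arm or the gripper's body presses on something with over 40 N, if the wrist force passes 120 N, or if a joint passes its speed limit or range.

ROBOT

A 7-joint arm with a two-finger parallel gripper is mounted at the origin on the work surface. World frame = base frame: x ahead of the robot, y to its left, z up, the work surface at z = 0. Lengths are in mm, angles in rad, forces in N, time in s.
With the tool pointing down it reaches from about 400 to 875 mm from the base axis. Payload 6.5 kg.
Tool frame: the origin (TCP) lies on the mounting face of the last link; the fingertips stand 173 mm ahead of it and the grasp point (between the pads) lies 155 mm ahead of it; z points along the fingers, x is the direction in which the jaws open and shut, and the axes are right-handed (so a half turn about z gives the same grasp; the last joint's range is limited). The gripper opens to 85 mm and grips with 20 to 120 N. Pads are 22 mm wide; open, the fingers measure 114 mm over their backs; the gripper's body (76 mm by 85 mm) begins 54 mm behind the grasp point. The pads swing forward as they close: fully open they stand 13 mm farther back than shut.
Start: joints at [-1.311, 0.536, -0.004, 1.538, 0.003, 1.067, -0.071], TCP at [208.034, 615.802, 404.69] pointing down, gripper open.
Joint ranges: [-2.7, 2.7], [-0.37, 2.16], [-1.27, 1.26], [0.24, 2.4], [-1.31, 4.45], [0.19, 1.91], [-2.76, 2.76]. Speed limits (rad/s): [2.39, 2.39, 3.14, 3.14, 3.14, 3.14, 3.14].

INTERFACE

Orientations are given as a unit quaternion [x, y, z, w].
In Python, from station import r gives the robot as it stands. The module is installed in compiled form; this text tells all that it offers.
- The arm moves only by the tool move_arm, never from a script. Its argument "plan" is a list of rows, each a list of 3 entries, a list of its own where there are three numbers: the shift along the tool's x, y, z scaled (see below), then the turn about the tool's z scaled (see below), then the gripper's target within -1 to 1 (shut at 1, half-way at 0, fully open at -1). In form: [[[dx, dy, dz], twist, claw], ...]. A call has 1 to 5 rows; each row is the pose to reach, as a shift and turn from the pose commanded when the call began, along the tool's axes at that moment; what a row does not reach only later rows make up. The controller multiplies each number of a shift by 80 mm and each number of a turn by 90 degrees. A row lasts 1/10 s, in which the tool goes at most 50 mm and 8.59 degrees, less where a joint would pass 70% of its speed; a pose out of reach is approached as far as the arm can. A call with a number of a shift or a turn outside -1 to 1 is refused whole. A call with a gripper value outside its range is refused whole. The fingers move at their own pace and stop on an object; the grip force is fixed at half the most. Time passes only in rows, so rows that repeat a pose let the fingers close. It gives the time, the measured TCP pose, the force and the opening at its end, in the units of the state.
- r.state(): the state, without advancing time (a new reading comes with each control period).
- r.get_image(name): name is "scene" or "top" or "wrist"; returns the picture (420x560x3 uint8, red, green, blue); there is no depth.
- r.get_calibration(name): a dict with "fx", "fy", "cx", "cy" (pixels), "camera_from_world" (4x4, takes a point from world to camera coordinates); the wrist camera has in their place "tool_from_camera" (4x4, takes a point from camera to tool coordinates, whose origin is the TCP and whose axes are the tool frame's). Camera axes: x right, y up, looking along -z (the intrinsics and any distortion apply to the point x, -y, -z); pixel columns grow to the right and rows downward; lengths in mm; the calibration is good to about 2 mm. A picture is of the moment at which its call begins: read the wrist's pose just before it. get_calibration takes no time and is no camera call.
- r.close_job(): hands the job in, once; it reports no verdict.
The state is a dict: "t": time; "qpos": joint angles; "qvel": joint speeds; "tau": joint torques, N m; "position": TCP position; "ee_rot": TCP orientation; "ft_force": force on the tool from outside, world axes, zero at the start; "wrist_torque": the same for the moment, N m; "grip_width": opening from 0.0 (shut) to 1.0 (fully open).
Only numpy, scipy, OpenCV 4.12 (cv2) and the standard library are available. Lean on these libraries where they do the work, as an engineer would, in place of code of your own. Each camera call takes 0.05 s, during which the arm holds its last target.

## Working session

There is one attempt and no reset: what is moved stays moved. The work goes in short steps, Python scripts to look and compute and a tool call to move; the robot and the scene stay as the last step left them, time stands still between calls to the robot, and variables do not carry over. Pictures are saved under pics/ and viewed, and the job is handed in when it is done.

Besides the shell and the picture viewer there is one more tool, called as name(argument=value, ...) on one line, values as JSON. move_arm: Moves the arm, as the interface text tells. Its arguments: {"type":"object","properties":{"plan":{"type":"array","items":{"type":"array"}}},"required":["plan"]}

```bash
mkdir -p pics; python3 - <<'E'
from station import r
import cv2,json,numpy as np
s=r.state();print(s)
for n in("scene","top","wrist"):
    im=r.get_image(n);cv2.imwrite(f"pics/{n}0.png",im[:,:,::-1])
    c=r.get_calibration(n);print(n,{k:np.round(v,4).tolist() if not isinstance(v,str) else v for k,v in c.items()})
E
```

```text
{'t': 0.0, 'qpos': array([-1.31115225,  0.53717783, -0.00445232,  1.53886115,  0.0026361 ,
        1.06729666, -0.07120331]), 'qvel': array([ 1.81390468e-03,  1.41464973e-03,  2.51101151e-05, -7.27577177e-04,
       -1.20149909e-03, -2.65734704e-05,  7.63466666e-04]), 'tau': array([ 7.41856002e-04, -5.83421445e+01,  1.04855753e+00, -2.59093201e+01,
        1.22110901e-02,  9.54503805e-03,  1.84809301e-05]), 'position': array([207.96020317, 615.49010179, 403.8098236 ]), 'ee_rot': array([ 8.12408424e-01,  5.83088156e-01, -6.58741855e-04,  5.66320138e-04]), 'ft_force': array([ 0.30937975, -0.15150511, -0.88144743]), 'wrist_torque': array([-0.02884803,  0.02990047,  0.00069501]), 'grip_width': 1.0003817160022308}
scene {'fx': 410.6657, 'fy': 410.6657, 'cx': 279.6293, 'cy': 204.0232, 'camera_from_world': [[-0.6404, 0.7679, 0.0122, 289.4184], [-0.6472, -0.5482, 0.5298, 364.2636], [0.4135, 0.3314, 0.8481, -1409.1777], [0.0, 0.0, 0.0, 1.0]]}
top {'fx': 383.8356, 'fy': 383.8356, 'cx': 276.0418, 'cy': 214.5674, 'camera_from_world': [[0.0242, -0.9997, 0.0091, 105.5801], [0.997, 0.0248, 0.0728, -611.4816], [-0.073, 0.0073, 0.9973, -948.2992], [0.0, 0.0, 0.0, 1.0]]}
wrist {'fx': 347.1268, 'fy': 347.1268, 'cx': 277.2148, 'cy': 202.6114, 'tool_from_camera': [[1.0, -0.0002, 0.0002, -0.3994], [-0.0001, -0.9546, -0.2978, -76.8102], [0.0003, 0.2978, -0.9546, 30.0428], [0.0, 0.0, 0.0, 1.0]]}
```

View pics/scene0.png

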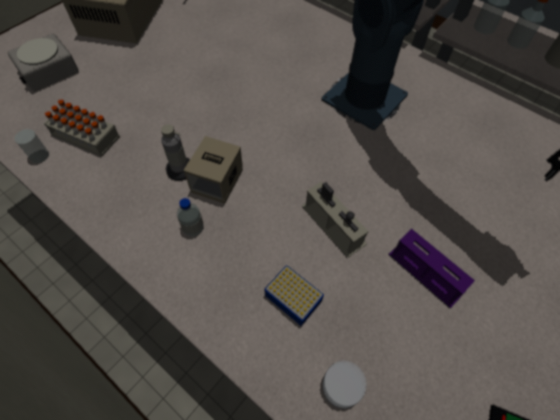

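View pics/top0.png

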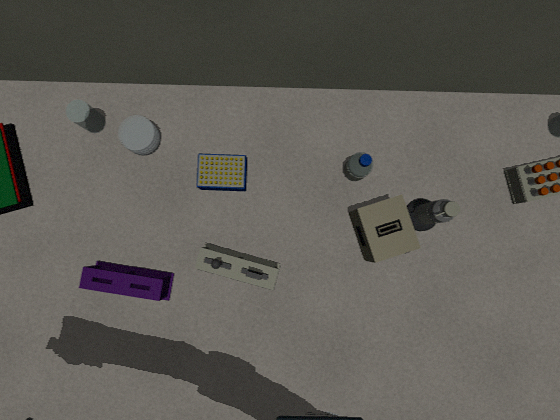

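View pics/wrist0.png

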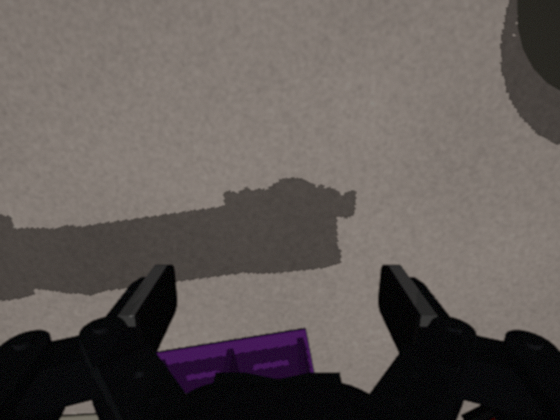

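```bash
cat > h.py <<'E'
import numpy as np,cv2
from station import r
from scipy.spatial.transform import Rotation as R
def M(n,s=None):
    c=r.get_calibration(n)
    if n=="wrist":
        T=np.eye(4);T[:3,:3]=R.from_quat(s["ee_rot"]).as_matrix();T[:3,3]=s["position"]
        return c,T@np.array(c["tool_from_camera"])
    return c,np.linalg.inv(np.array(c["camera_from_world"]))
def ray(n,u,v,s=None):
    c,W=M(n,s)
    d=np.array([(u-c["cx"])/c["fx"],-(v-c["cy"])/c["fy"],-1.])
    return W[:3,3],W[:3,:3]@d
def plane(n,u,v,z,s=None):
    o,d=ray(n,u,v,s);return o+d*(z-o[2])/d[2]
def proj(n,p,s=None):
    c,W=M(n,s);q=np.linalg.inv(W)@np.append(p,1)
    return c["cx"]+c["fx"]*q[0]/-q[2],c["cy"]-c["fy"]*q[1]/-q[2]
E
python3 - <<'E'
import cv2,numpy as np
a=cv2.imread('pics/top0.png');b=cv2.imread('pics/scene0.png')
f=lambda im,x,y,w,h,k:np.clip(cv2.resize(im[y:y+h,x:x+w],None,fx=k,fy=k,interpolation=2)*1.6,0,255).astype('uint8')
cv2.imwrite('pics/c1.png',np.vstack([f(a,340,180,130,90,6)])[:600])
cv2.imwrite('pics/c2.png',f(a,190,235,100,60,8))
cv2.imwrite('pics/c3.png',f(b,150,110,100,95,6))
cv2.imwrite('pics/c4.png',f(b,295,175,80,80,7))
E
```

```text
(no output)
```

View pics/c1.png

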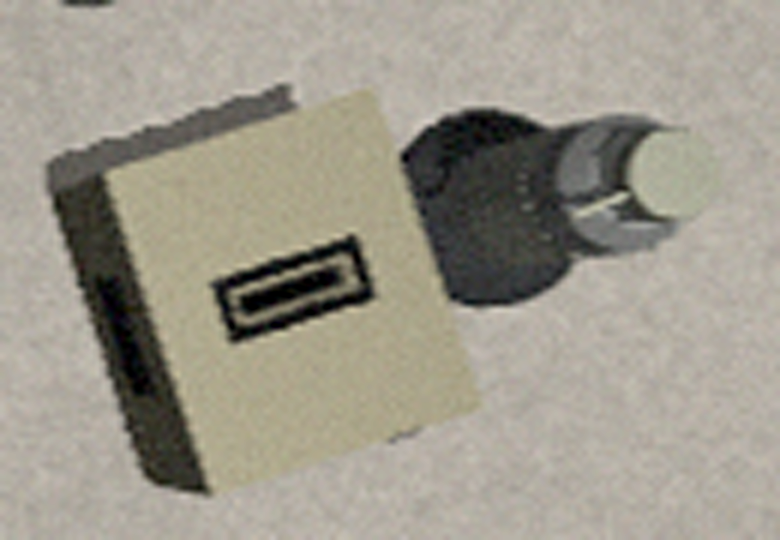

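View pics/c2.png

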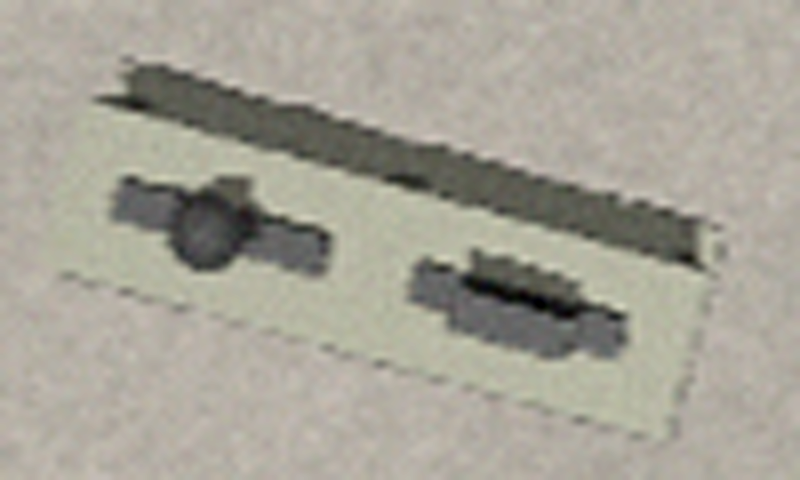

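View pics/c3.png

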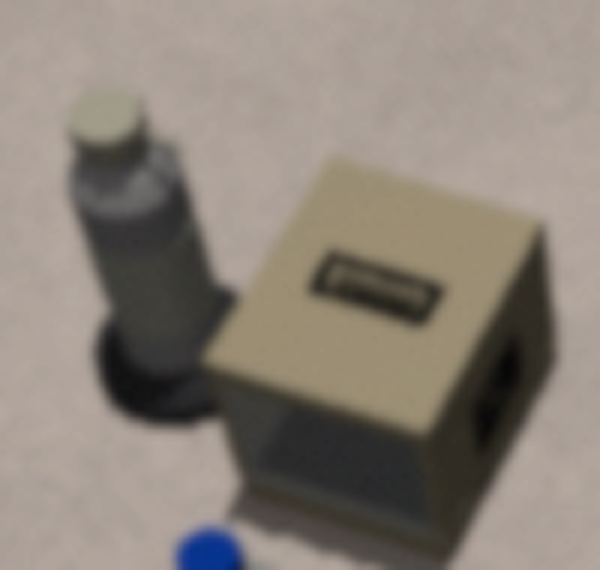

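View pics/c4.png

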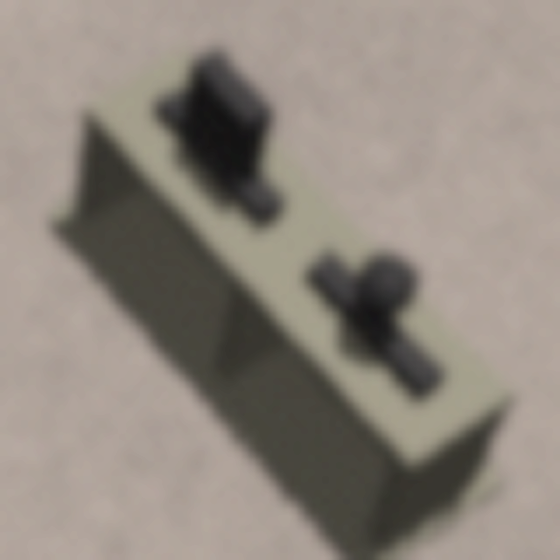

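Top view: the rack (white) holds a ball-knob paddle at about (215,264) and a flat-tab paddle at about (255,273). The tab one has the flat, wide grip, so it is the sample paddle. The purple rack at (127,282) is the decoy. The duster cap is at about (452,209) and the slot at about (389,228).

```bash
python3 - <<'E'
from h import *
P=lambda n,u,v,z:plane(n,u,v,z)
c1=lambda x,y:(340+x/6-.4,180+y/6-.4); c2=lambda x,y:(190+x/8-.4,235+y/8-.4)
c3=lambda x,y:(150+x/6-.4,110+y/6-.4); c4=lambda x,y:(295+x/7-.4,175+y/7-.4)
print("cap top",P("top",*c1(674,173),180),"scene",P("scene",*c3(107,117),180))
for nm,n,pts,z in [("bezel","top",[c1(*p) for p in[(210,283),(357,235),(376,297),(231,343)]],110),
 ("bezel s","scene",[c3(*p) for p in[(332,250),(443,292),(422,328),(308,292)]],110),
 ("readertop","top",[c1(*p) for p in[(105,172),(375,88),(483,405),(208,494)]],110),
 ("readertop s","scene",[c3(*p) for p in[(333,158),(545,225),(428,433),(205,358)]],110),
 ("racktop","top",[c2(*p) for p in[(95,100),(705,268),(668,440),(60,273)]],80),
 ("cross","top",[c2(*p) for p in[(418,258),(628,318),(618,357),(408,297)]],90),
 ("tabtop","top",[c2(*p) for p in[(452,288),(582,318),(572,357),(447,325)]],134),
 ("tabtop s","scene",[c4(*p) for p in[(195,62),(218,50),(270,105),(250,125)]],134)]:
    q=np.array([P(n,u,v,z) for u,v in pts])[:,:2];c=q.mean(0)
    e1=(q[1]-q[0]+q[2]-q[3])/2;e2=(q[3]-q[0]+q[2]-q[1])/2
    print(nm,c.round(1),"e1",np.hypot(*e1).round(1),np.degrees(np.arctan2(e1[1],e1[0])).round(1),"e2",np.hypot(*e2).round(1),np.degrees(np.arctan2(e2[1],e2[0])).round(1))
print(R.from_quat(r.state()["ee_rot"]).as_matrix().round(3))
E
```

```text
cap top [ 619.49950943 -251.71901811  180.        ] scene [ 617.05104562 -250.9915313   180.        ]
bezel [ 578.1 -137.9] e1 59.2 -70.9 e2 24.4 -161.5
bezel s [ 575.6 -138.6] e1 57.5 107.3 e2 24.1 19.8
readertop [ 578.3 -137.6] e1 110.4 -71.1 e2 128.1 -161.4
readertop s [ 574.9 -137.7] e1 109.9 108.5 e2 126.8 18.8
racktop [475.5 208.9] e1 185.6 -103.9 e2 51.3 169.9
cross [466.4 168.1] e1 63.4 -104.5 e2 11.6 167.1
tabtop [465.9 167.3] e1 36.2 -102.2 e2 10.6 170.4
tabtop s [462.7 167.4] e1 10.9 170.4 e2 31.5 74.5
[[ 0.32   0.947 -0.   ]
 [ 0.947 -0.32  -0.001]
 [-0.001  0.    -1.   ]]
```

move_arm(plan=[[[-0.44,0.44,0],0,1],[[-0.88,0.88,0],0,1],[[-1,1,0],0,1]])

```text
t: 0.45
position: [261.7, 509.7, 404.2]
ee_rot: [0.814, 0.581, -0.001, 0.002]
ft_force: [0.6, -0.1, -0.1]
grip_width: 0.517
```

move_arm(plan=[[[-1,1,0],0,1],[[-1,1,0],0,1],[[-1,1,0],0,1]])

```text
t: 0.75
position: [311.2, 408.3, 404.5]
ee_rot: [0.814, 0.58, -0.001, 0.001]
ft_force: [0.0, -0.2, -0.8]
grip_width: 0.001
```

move_arm(plan=[[[-1,1,0],0,1],[[-1,1,0],0,1],[[-1,1,0],0,1]])

```text
t: 1.05
position: [360.7, 307.3, 404.6]
ee_rot: [0.814, 0.58, -0.0, 0.001]
ft_force: [-0.4, 0.2, -0.6]
grip_width: 0.001
```

move_arm(plan=[[[-1,1,0],0,1],[[-1,1,0],0,1],[[-1,1,0],0,1]])

```text
t: 1.35
position: [410.7, 206.2, 404.8]
ee_rot: [0.814, 0.581, -0.0, 0.001]
ft_force: [-0.4, -1.0, -0.2]
grip_width: -0.0
```

move_arm(plan=[[[-1,1,0],0,1],[[-1,1,0],0,1],[[-1,1,0],0,1]])

```text
t: 1.65
position: [460.9, 104.7, 405.0]
ee_rot: [0.814, 0.581, 0.0, 0.001]
ft_force: [0.1, 0.3, -1.1]
grip_width: 0.002
```

```bash
python3 - <<'E'
from h import *
s=r.state();print(s["t"],s["qpos"].round(2),s["position"].round(1),R.from_quat(s["ee_rot"]).as_euler('zyx',degrees=True).round(1))
im=r.get_image("wrist");cv2.imwrite("pics/w1.png",np.clip(im[:,:,::-1]*1.6,0,255).astype('uint8'))
E
```

```text
1.65 [-0.53  0.23  0.24  2.   -0.07  0.91  0.99] [460.9 104.7 405. ] [-7.100e+01  1.000e-01  1.799e+02]
```

View pics/w1.png

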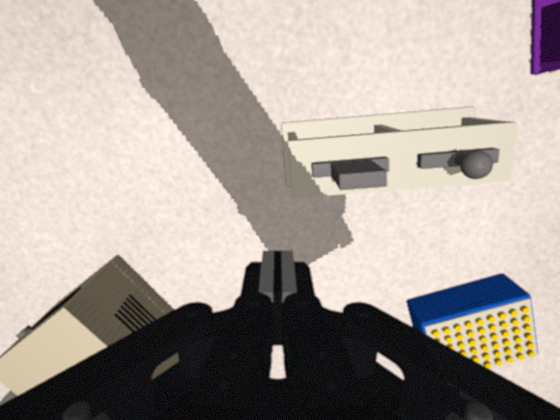

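move_arm(plan=[[[-1,1,0],0,1],[[-1,1,0],0,1],[[-1,1,0],0,1]])

```text
t: 2.0
position: [510.8, 3.9, 405.0]
ee_rot: [0.814, 0.581, 0.0, 0.001]
ft_force: [-0.1, 0.6, 0.3]
grip_width: -0.001
```

move_arm(plan=[[[-1,1,0],0,1],[[-1,1,0],0,1],[[-1,1,0],0,1]])

```text
t: 2.3
position: [560.8, -97.6, 404.8]
ee_rot: [0.814, 0.581, -0.0, 0.001]
ft_force: [-0.6, 0.2, 0.6]
grip_width: -0.001
```

move_arm(plan=[[[-1,1,0],0.475,1],[[-1,1,0],0.475,1],[[-1,1,0],0.475,1],[[-1,1,0],0.475,1],[[-1,1,0],0.475,1]])

```text
t: 2.8
position: [610.3, -193.7, 404.0]
ee_rot: [0.97, 0.244, -0.0, -0.001]
ft_force: [-0.4, 0.0, -0.4]
grip_width: 0.003
```

move_arm(plan=[[[0,0,0],0.475,1],[[0,0,0],0.475,1],[[0,0,0],0.475,1],[[0,0,0],0.475,1],[[0,0,0],0.475,1]])

```text
t: 3.3
position: [610.3, -192.8, 404.1]
ee_rot: [0.992, -0.125, -0.0, -0.001]
ft_force: [-0.1, -0.5, 0.0]
grip_width: -0.0
```

```bash
python3 - <<'E'
from h import *
s=r.state();print(s["t"],s["qpos"].round(2),s["position"].round(1),R.from_quat(s["ee_rot"]).as_euler('zyx',degrees=True).round(1))
im=r.get_image("wrist");cv2.imwrite("pics/w2.png",np.clip(im[:,:,::-1]*1.6,0,255).astype('uint8'))
E
```

```text
3.3 [-0.23  0.61  0.7   1.6  -0.43  1.1   0.33] [ 610.3 -192.8  404.1] [  14.4   -0.  -179.9]
```

View pics/w2.png

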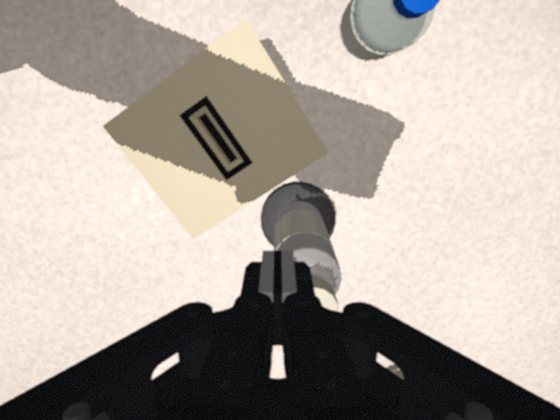

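```bash
python3 - <<'E'
from h import *
s=r.state();print(R.from_quat(s["ee_rot"]).as_matrix().round(3))
im=cv2.imread("pics/w2.png");g=cv2.cvtColor(im,6)
cv2.imwrite("pics/w2c.png",cv2.resize(im[80:200,160:280],None,fx=5,fy=5,interpolation=2))
m=(g<70).astype('uint8');m[240:]=0
for n in [(0)]:
    cs,_=cv2.findContours(m,cv2.RETR_EXTERNAL,2)
    for c in cs:
        if cv2.contourArea(c)>300:
            rc=cv2.minAreaRect(c)
            (x,y),_,_=rc
            if 150<x<280 and 90<y<190:
                q=np.array([plane("wrist",*p,110,s)[:2] for p in cv2.boxPoints(rc)]);print(rc,q.round(1).tolist(),q.mean(0))
                for i in range(2):
                    e=q[i+1]-q[i];print(np.hypot(*e),np.degrees(np.arctan2(e[1],e[0])))
for a in [(618.2,-251.3)]:
    d=np.array(a)-s["position"][:2];m=R.from_quat(s["ee_rot"]).as_matrix()
    print("to cap",(m[:2,:2].T@d)/80)
E
```

```text
[[ 0.967 -0.255 -0.001]
 [-0.255 -0.967  0.002]
 [-0.001 -0.002 -1.   ]]
((216.10546875, 138.14602661132812), (80.43739318847656, 32.42716979980469), 54.1623420715332) [[555.1, -114.4], [578.1, -106.6], [598.1, -161.4], [574.1, -170.5]] [ 576.3790321  -138.22678133]
24.279899298065725 18.768961095903773
58.2923131640568 -69.96843254055811
to cap [0.28108005 0.68509248]
```

View pics/w2c.png

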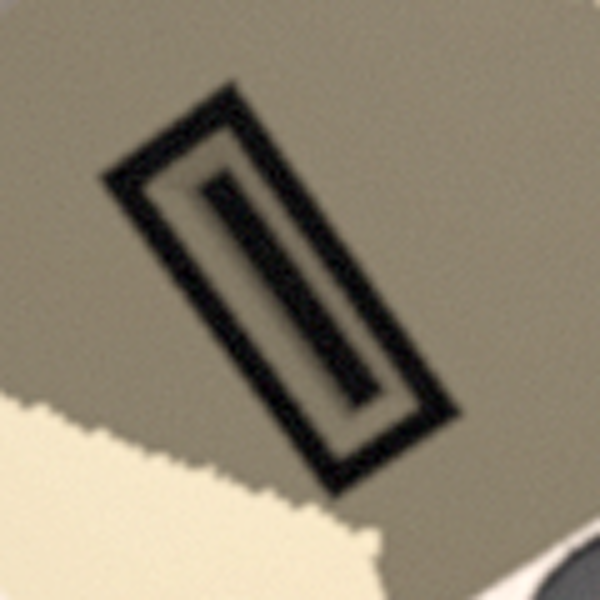

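move_arm(plan=[[[0.28,0.685,0],0,1],[[0.28,0.685,0.3],0,1],[[0.28,0.685,0.45],0,1],[[0.28,0.685,0.45],0,1]])

```text
t: 3.75
position: [617.9, -251.6, 366.1]
ee_rot: [0.993, -0.122, -0.002, -0.001]
ft_force: [-0.2, 1.4, 0.1]
grip_width: -0.002
```

```bash
python3 - <<'E'
from h import *
s=r.state();p=s["position"]
for n in("scene","top"):
    im=r.get_image(n);print(proj(n,p+[0,0,-173]),proj(n,[618.2,-251.3,180]))
    u,v=map(int,proj(n,[618,-251,180]))
    cv2.imwrite(f"pics/{n}1.png",np.clip(cv2.resize(im[max(v-40,0):v+40,u-50:u+50,::-1],None,fx=6,fy=6,interpolation=2)*1.6,0,255).astype('uint8'))
E
```

```text
(np.float64(165.93659956609292), np.float64(125.74691701692879)) (np.float64(167.026294600838), np.float64(129.2918381590746))
(np.float64(454.7968933816138), np.float64(208.64431944016727)) (np.float64(451.74254418205754), np.float64(209.03735758458876))
```

View pics/scene1.png

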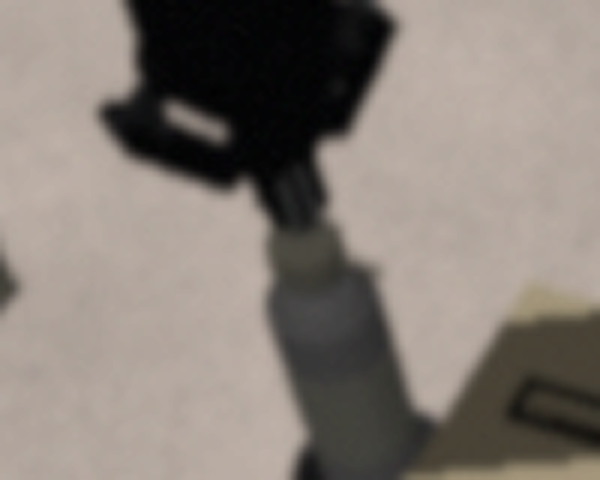

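View pics/top1.png

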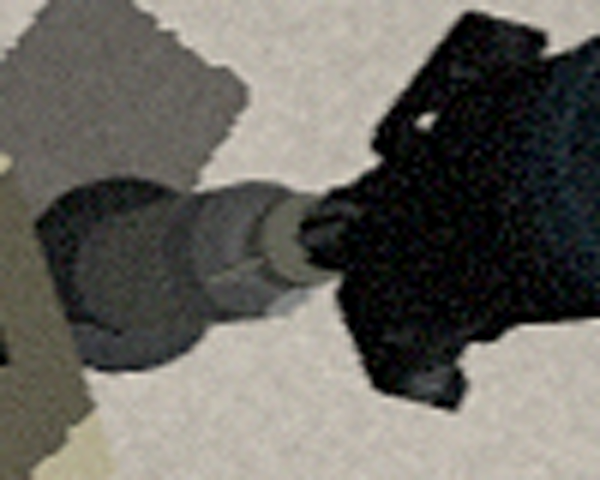

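move_arm(plan=[[[0,0,0.1],0,1],[[0,0,0.16],0,1],[[0,0,0.2],0,1],[[0,0,0.2],0,1]])

```text
t: 4.25
position: [618.0, -253.4, 352.5]
ee_rot: [0.992, -0.123, -0.0, -0.0]
ft_force: [-0.4, 1.7, 2.3]
grip_width: 0.001
```

move_arm(plan=[[[0,0,0.04],0,1],[[0,0,0.07],0,1],[[0,0,0.07],0,1]])

```text
t: 4.55
position: [618.1, -253.8, 347.7]
ee_rot: [0.992, -0.123, 0.0, -0.0]
ft_force: [-1.6, 2.0, 6.2]
grip_width: 0.001
```

move_arm(plan=[[[0,0,0.03],0,1],[[0,0,0.03],0,1],[[0,0,0.03],0,1]])

```text
t: 4.85
position: [618.1, -254.0, 347.4]
ee_rot: [0.992, -0.123, 0.001, -0.001]
ft_force: [-7.2, 5.6, 19.8]
grip_width: 0.001
```

move_arm(plan=[[[0,0,0],0,1],[[0,0,-0.2],0,1],[[0,0,-0.5],0,1],[[0,0,-0.8],0,1],[[0,0,-0.8],0,1]])

```text
t: 5.35
position: [618.4, -255.2, 412.3]
ee_rot: [0.992, -0.124, 0.003, 0.001]
ft_force: [1.2, -0.7, 0.4]
grip_width: -0.001
```

```bash
python3 - <<'E'
from h import *
s=r.state();p=s["position"];print(p,s["ft_force"])
T=np.array([464.8,167.6])
m=R.from_quat(s["ee_rot"]).as_matrix()
print("to tab",(m[:2,:2].T@(T-p[:2]))/80)
n="scene"
im=r.get_image(n);u,v=map(int,proj(n,[618,-251,180]))
cv2.imwrite(f"pics/{n}2.png",np.clip(cv2.resize(im[max(v-40,0):v+40,u-50:u+50,::-1],None,fx=6,fy=6,interpolation=2)*1.6,0,255).astype('uint8'))
E
```

```text
[ 618.40729216 -255.23667191  412.32105446] [ 1.23843076 -0.66763607  0.42998363]
to tab [-3.15784121 -4.65297543]
```

View pics/scene2.png

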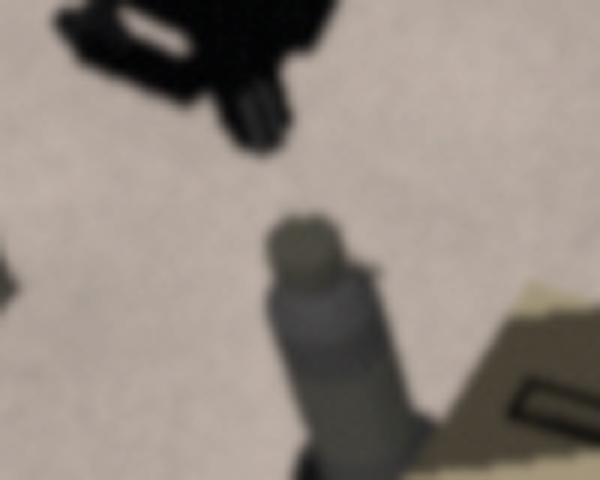

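move_arm(plan=[[[-0.68,-1,0],0,-1],[[-0.68,-1,0],0,-1],[[-0.68,-1,0],0,-1]])

```text
t: 5.7
position: [584.0, -156.1, 406.4]
ee_rot: [0.993, -0.119, -0.003, -0.003]
ft_force: [-0.8, 0.3, 0.1]
grip_width: 0.507
```

move_arm(plan=[[[-0.68,-1,0],0,-1],[[-0.68,-1,0],0,-1],[[-0.68,-1,0],0,-1]])

```text
t: 6.0
position: [550.5, -65.5, 406.9]
ee_rot: [0.993, -0.119, -0.002, -0.002]
ft_force: [0.1, 0.9, -0.4]
grip_width: 0.992
```

move_arm(plan=[[[-0.68,-1,0],0,-1],[[-0.68,-1,0],0,-1],[[-0.68,-1,0],0,-1]])

```text
t: 6.3
position: [517.0, 24.9, 407.3]
ee_rot: [0.993, -0.119, -0.002, -0.001]
ft_force: [0.5, 1.6, 0.6]
grip_width: 1.0
```

move_arm(plan=[[[-0.68,-1,0],0,-1],[[-0.68,-1,0],0,-1],[[-0.68,-1,0],0,-1]])

```text
t: 6.6
position: [483.6, 115.3, 407.6]
ee_rot: [0.993, -0.119, -0.001, -0.001]
ft_force: [0.8, 0.4, -0.7]
grip_width: 1.0
```

move_arm(plan=[[[-0.44,-0.65,0],0,-1],[[-0.44,-0.65,0],0,-1],[[-0.44,-0.65,0],0,-1],[[-0.44,-0.65,0],0,-1]])

```text
t: 7.0
position: [464.3, 167.4, 408.5]
ee_rot: [0.992, -0.124, 0.0, 0.001]
ft_force: [0.3, -1.2, 0.7]
grip_width: 0.999
```

```bash
python3 - <<'E'
from h import *
s=r.state();print(s["t"],s["position"].round(1),R.from_quat(s["ee_rot"]).as_euler('zyx',degrees=True).round(1),s["qpos"].round(2))
im=r.get_image("wrist");cv2.imwrite("pics/w3.png",np.clip(im[:,:,::-1]*1.6,0,255).astype('uint8'))
E
```

```text
7.0 [464.3 167.4 408.5] [ 14.2   0.  179.9] [-1.03  0.32  0.73  1.97 -0.26  0.95 -0.43]
```

View pics/w3.png

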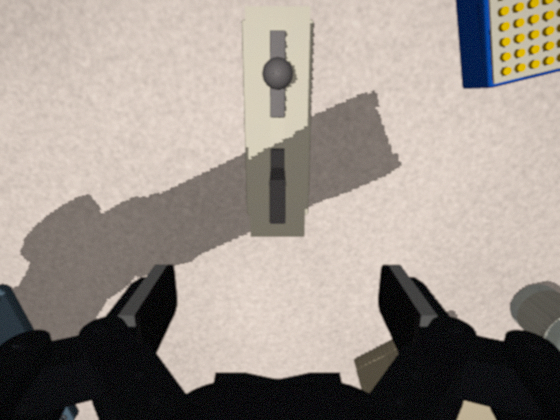

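```bash
python3 - <<'E'
from h import *
im=cv2.imread("pics/w3.png")
cv2.imwrite("pics/w3c.png",np.clip(cv2.resize(im[140:240,230:330],None,fx=6,fy=6,interpolation=2)*1.4,0,255).astype('uint8'))
s=r.state()
print(proj("wrist",[464.8,167.6,134],s),proj("wrist",[464.8,167.6,90],s))
E
```

```text
(np.float64(278.3657558990413), np.float64(200.51265116415328)) (np.float64(278.1648460290838), np.float64(185.4821352328085))
```

View pics/w3c.png

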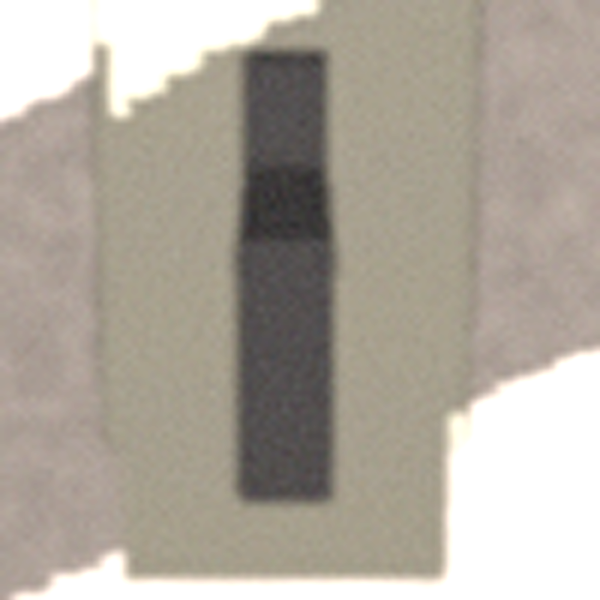

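move_arm(plan=[[[0,0,0.5],0,-1],[[0,0,0.87],0,-1],[[0,0,0.87],0,-1]])

```text
t: 7.35
position: [462.8, 166.5, 336.3]
ee_rot: [0.992, -0.125, -0.002, 0.002]
ft_force: [-0.3, 0.5, -0.0]
grip_width: 1.004
```

move_arm(plan=[[[0,0,0.4],0,-1],[[0,0,0.7],0,-1],[[0,0,0.86],0,-1],[[0,0,0.86],0,-1]])

```text
t: 7.75
position: [464.0, 167.8, 270.1]
ee_rot: [0.992, -0.124, -0.0, 0.001]
ft_force: [-0.4, 1.0, 1.2]
grip_width: 1.003
```

```bash
python3 - <<'E'
from h import *
s=r.state();print(s["t"],s["position"].round(1),R.from_quat(s["ee_rot"]).as_euler('zyx',degrees=True).round(1),s["ft_force"])
im=r.get_image("wrist");cv2.imwrite("pics/w4.png",np.clip(im[:,:,::-1]*1.8,0,255).astype('uint8'))
E
```

```text
7.75 [464.  167.8 270.1] [ 1.420e+01 -1.000e-01  1.799e+02] [-0.38331775  1.03265808  1.19615347]
```

View pics/w4.png

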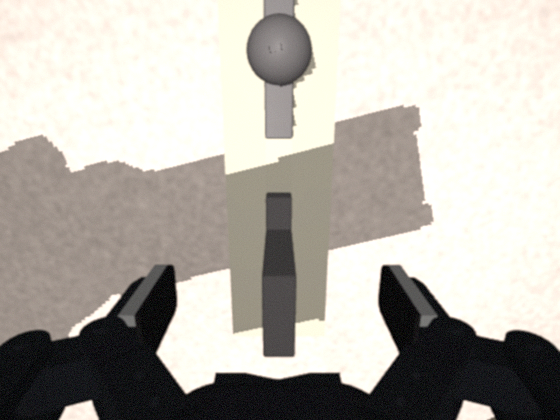

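The flat tab at (279,315) sits centred between the open pads. The ball-knob spare at (279,48) is clear of them. Closing the gripper.

move_arm(plan=[[[0,0,0],0,1],[[0,0,0],0,1],[[0,0,0],0,1],[[0,0,0],0,1],[[0,0,0],0,1]])

```text
t: 8.3
position: [463.8, 168.7, 270.5]
ee_rot: [0.992, -0.123, 0.0, -0.0]
ft_force: [0.5, 0.5, -0.2]
grip_width: 0.142
```

move_arm(plan=[[[0,0,0],0,1],[[0,0,0],0,1],[[0,0,0],0,1],[[0,0,0],0,1]])

```text
t: 8.7
position: [463.9, 168.6, 270.6]
ee_rot: [0.992, -0.123, -0.0, -0.0]
ft_force: [-1.6, -0.7, 5.6]
grip_width: 0.134
```

move_arm(plan=[[[0,0,-0.2],0,1],[[0,0,-0.4],0,1],[[0,0,-0.7],0,1],[[0,0,-1],0,1],[[0,0,-1],0,1]])

```text
t: 9.2
position: [464.8, 168.7, 352.6]
ee_rot: [0.992, -0.123, 0.002, -0.001]
ft_force: [0.0, 0.4, -0.6]
grip_width: 0.137
```

```bash
python3 - <<'E'
from h import *
s=r.state();print(s["t"],s["position"].round(1),R.from_quat(s["ee_rot"]).as_euler('zyx',degrees=True).round(1),s["ft_force"],s["grip_width"])
im=r.get_image("wrist");cv2.imwrite("pics/w5.png",np.clip(im[:,:,::-1]*1.8,0,255).astype('uint8'))
im=r.get_image("scene");cv2.imwrite("pics/s5.png",np.clip(im[:,:,::-1]*1.6,0,255).astype('uint8'))
E
```

```text
9.2 [464.8 168.7 352.6] [  14.2    0.2 -179.9] [ 0.01470392  0.39808746 -0.62712708] 0.1365929832246476
```

View pics/w5.png

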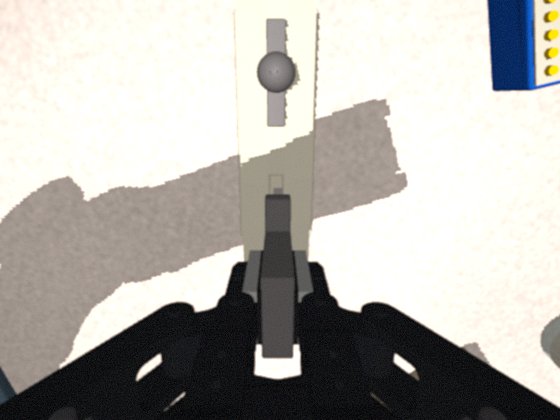

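View pics/s5.png

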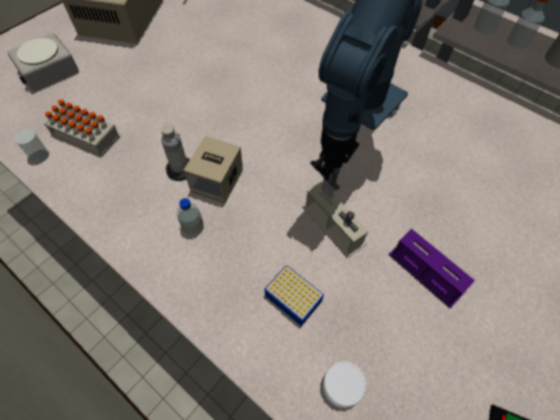

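```bash
python3 - <<'E'
from h import *
c=r.get_calibration("wrist");Ti=np.linalg.inv(np.array(c["tool_from_camera"]))
def pj(t):
    q=Ti@np.append(t,1);return np.round([c["cx"]+c["fx"]*q[0]/-q[2],c["cy"]-c["fy"]*q[1]/-q[2]],1)
for t in[(-6,-17,136.5),(6,-17,136.5),(0,17,136.5),(-6,-32,180.5),(6,-32,180.5)]:print(t,pj(t))
im=cv2.imread("pics/w5.png")
cv2.imwrite("pics/w5c.png",np.clip(cv2.resize(im[170:370,220:340],None,fx=4,fy=3,interpolation=2)*1.4,0,255).astype('uint8'))
s=r.state();m=R.from_quat(s["ee_rot"]).as_matrix()
print((m[:2,:2].T@(np.array([576.8,-138.2])-s["position"][:2]))/80)
E
```

```text
(-6, -17, 136.5) [262.1 273.5]
(6, -17, 136.5) [297.  273.5]
(0, 17, 136.5) [279.4 355.1]
(-6, -32, 180.5) [265.7 195.7]
(6, -32, 180.5) [292.3 195.7]
[2.30966007 3.37460103]
```

View pics/w5c.png

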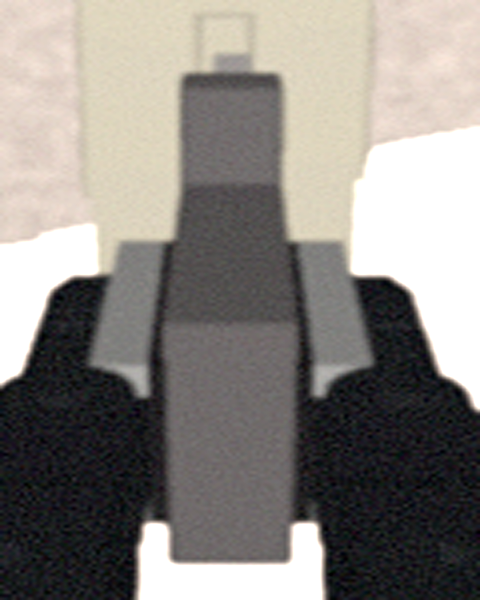

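move_arm(plan=[[[0,0,-0.6],0,1],[[0.3,0.45,-0.7],0,1],[[0.6,0.85,-0.7],0,1],[[0.68,1,-0.7],0,1]])

```text
t: 9.7
position: [497.6, 74.0, 405.9]
ee_rot: [0.992, -0.125, 0.0, 0.001]
ft_force: [0.0, -0.8, -1.7]
grip_width: 0.128
```

move_arm(plan=[[[0.34,0.5,0],0,1],[[0.68,1,0],0,1],[[0.68,1,0],0,1]])

```text
t: 10.0
position: [530.5, -20.3, 405.7]
ee_rot: [0.992, -0.128, 0.0, 0.002]
ft_force: [-0.4, -0.2, -0.4]
grip_width: 0.133
```

move_arm(plan=[[[0.34,0.5,0],0,1],[[0.68,1,0],0,1],[[0.68,1,0],0,1]])

```text
t: 10.3
position: [563.1, -111.1, 405.6]
ee_rot: [0.992, -0.128, 0.0, 0.003]
ft_force: [-0.1, -0.5, -0.6]
grip_width: 0.136
```

move_arm(plan=[[[0.2,0.2,0],-0.09,1],[[0.27,0.37,0],-0.18,1],[[0.27,0.37,0],-0.27,1],[[0.27,0.37,0],-0.368,1],[[0.27,0.37,0],-0.368,1]])

```text
t: 10.8
position: [576.6, -137.7, 404.9]
ee_rot: [0.986, 0.165, -0.001, -0.001]
ft_force: [0.3, -0.2, -0.9]
grip_width: 0.133
```

```bash
cat > look.py <<'E'
from h import *
import sys
k=sys.argv[1]
s=r.state();m=R.from_quat(s["ee_rot"]).as_matrix();print(s["t"],s["position"].round(1),"yaw",np.degrees(np.arctan2(m[1,0],m[0,0])).round(2),"z",m[:,2].round(4),s["ft_force"].round(1),s["grip_width"])
print("d",(m[:2,:2].T@(np.array([576.8,-138.2])-s["position"][:2]))/80)
im=r.get_image("wrist");cv2.imwrite(f"pics/w{k}.png",np.clip(im[:,:,::-1]*1.8,0,255).astype('uint8'))
for n in("top","scene"):
    im=r.get_image(n);u,v=map(int,proj(n,[577,-138,140]))
    cv2.imwrite(f"pics/{n}{k}.png",np.clip(cv2.resize(im[v-45:v+45,u-50:u+50,::-1],None,fx=6,fy=6,interpolation=2)*1.8,0,255).astype('uint8'))
E
python3 look.py 6
```

```text
10.8 [ 576.6 -137.7  404.9] yaw 19.01 z [-0.0022  0.001  -1.    ] [ 0.3 -0.2 -0.9] 0.1328915766341402
d [0.00057075 0.00733351]
```

View pics/w6.png

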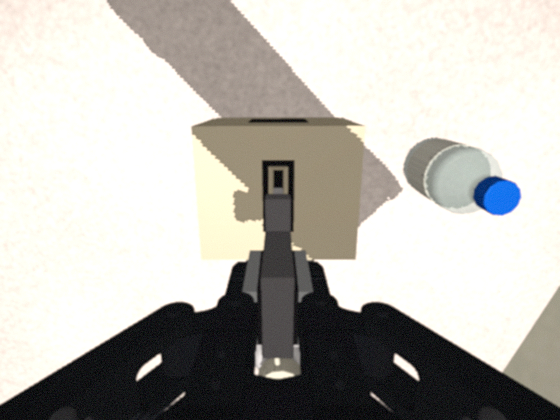

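View pics/scene6.png

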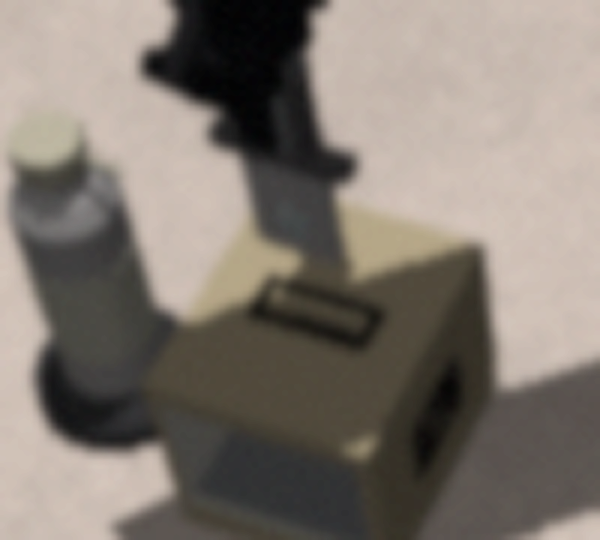

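View pics/top6.png

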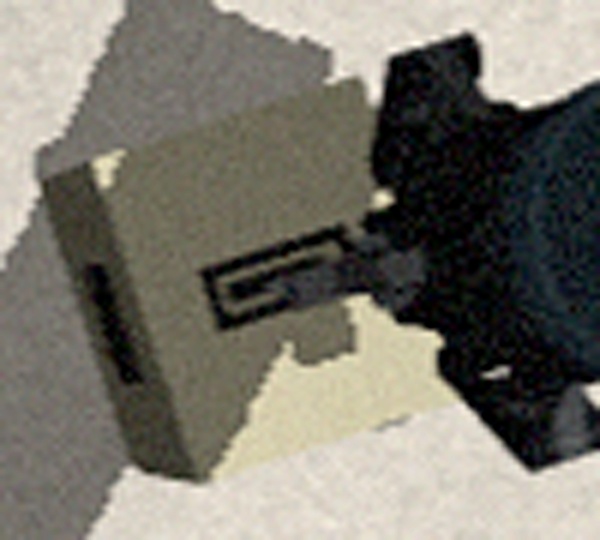

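```bash
python3 - <<'E'
from h import *
s=r.state();m=R.from_quat(s["ee_rot"]).as_matrix()
im=cv2.imread("pics/w6.png")
cv2.imwrite("pics/w6c.png",np.clip(cv2.resize(im[110:270,180:370],None,fx=4,fy=3.7,interpolation=2)*1.2,0,255).astype('uint8'))
for u,v in[(263,161),(294,161)]+[(194,126),(365,126),(202,259),(357,259)]:
    p=plane("wrist",u,v,110,s);print((u,v),(m.T@(p-s["position"])).round(1))
E
```

```text
(263, 161) [-11.8 -27.  295.6]
(294, 161) [ 12.1 -27.  295.5]
(194, 126) [-63.3 -53.5 295.6]
(365, 126) [ 64.9 -53.5 295.5]
(202, 259) [-64.3  56.5 295.6]
(357, 259) [ 66.5  56.5 295.4]
```

View pics/w6c.png

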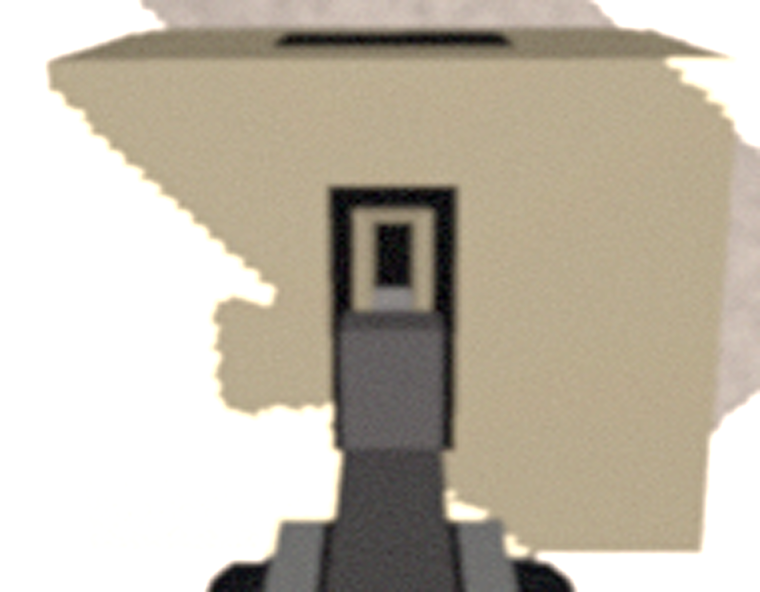

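move_arm(plan=[[[0,0.016,0.2],0,1],[[0,0.016,0.4],0,1],[[0,0.016,0.48],0,1],[[0,0.016,0.48],0,1]])

```text
t: 11.35
position: [577.1, -138.8, 366.9]
ee_rot: [0.986, 0.164, -0.001, -0.0]
ft_force: [0.4, -0.2, 0.5]
grip_width: 0.136
```

```bash
python3 look.py 7; python3 -c "
import cv2,numpy as np
im=cv2.imread('pics/w7.png');cv2.imwrite('pics/w7c.png',np.clip(cv2.resize(im[100:300,180:370],None,fx=4,fy=3,interpolation=2)*1.2,0,255).astype('uint8'))"
```

```text
11.35 [ 577.1 -138.8  366.9] yaw 18.89 z [-2.3e-03  1.0e-04 -1.0e+00] [ 0.4 -0.2  0.5] 0.1356284393021769
d [-0.00086567 -0.00853246]
```

View pics/w7c.png

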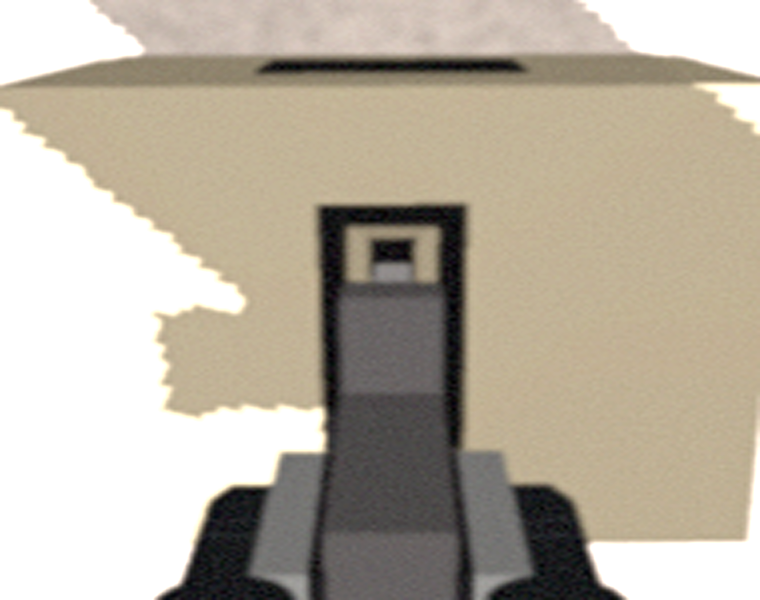

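View pics/scene7.png

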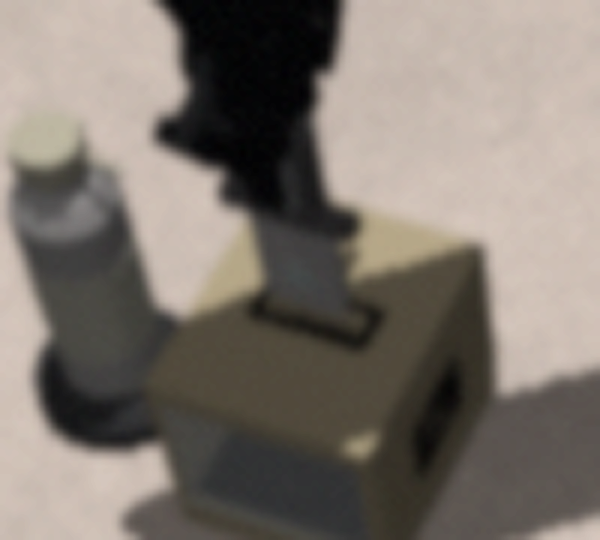

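move_arm(plan=[[[0,0,0.06],0,1],[[0,0,0.12],0,1],[[0,0,0.18],0,1],[[0,0,0.2],0,1],[[0,0,0.2],0,1]])

```text
t: 12.0
position: [577.1, -138.8, 351.2]
ee_rot: [0.986, 0.165, -0.001, -0.001]
ft_force: [-2.0, 0.7, -1.7]
grip_width: 0.131
```

move_arm(plan=[[[0,0,0.06],0,1],[[0,0,0.12],0,1],[[0,0,0.18],0,1],[[0,0,0.24],0,1],[[0,0,0.24],0,1]])

```text
t: 12.5
position: [577.1, -138.8, 331.6]
ee_rot: [0.986, 0.165, -0.001, -0.0]
ft_force: [-0.4, 3.4, -3.1]
grip_width: 0.133
```

```bash
python3 look.py 8
```

```text
12.5 [ 577.1 -138.8  331.6] yaw 18.97 z [-1.5e-03  5.0e-04 -1.0e+00] [-0.4  3.4 -3.1] 0.1325290228591078
d [-0.00149091 -0.00894113]
```

View pics/w8.png

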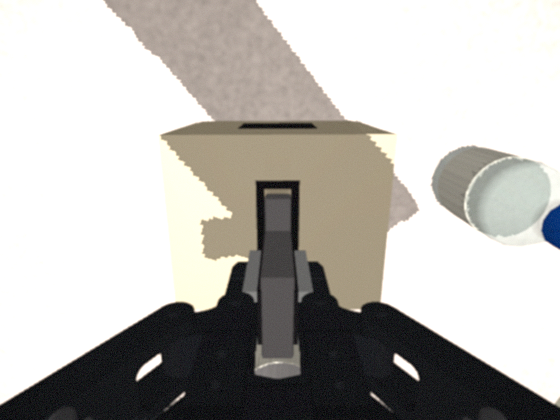

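View pics/scene8.png

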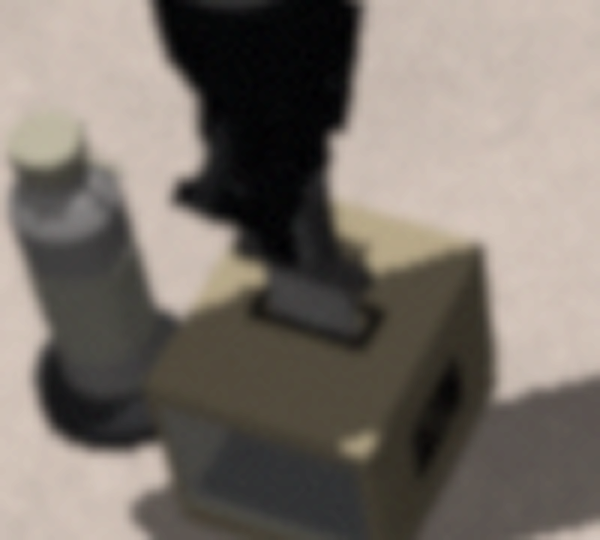

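move_arm(plan=[[[0,-0.007,0.05],0,1],[[0,-0.007,0.1],0,1],[[0,-0.007,0.15],0,1],[[0,-0.007,0.2],0,1],[[0,-0.007,0.2],0,1]])

```text
t: 13.15
position: [577.2, -138.5, 316.1]
ee_rot: [0.986, 0.165, -0.0, -0.0]
ft_force: [-0.2, 5.0, -3.6]
grip_width: 0.13
```

```bash
python3 look.py 9; python3 - <<'E'
from h import *
# underside row expectation in scene view: crosspiece ends at z 110..130
a=np.radians(108.9);e=np.array([np.cos(a),np.sin(a)])
for z in(110,125,135):
  for k in(-32,32): print(z,k,np.round(proj("scene",[*(np.array([577,-138.4])+k*e),z]),1))
print(np.round(proj("scene",[577,-138,140])))
E
```

```text
13.15 [ 577.2 -138.5  316.1] yaw 18.97 z [-4.e-04  1.e-04 -1.e+00] [-0.2  5.  -3.6] 0.1301249953456355
d [-0.00344214 -0.00551786]
110 -32 [201.4 155. ]
110 32 [222.6 161.7]
125 -32 [200.6 151.5]
125 32 [222.  158.3]
135 -32 [200.1 149.1]
135 32 [221.6 155.9]
[211. 151.]
```

View pics/scene9.png

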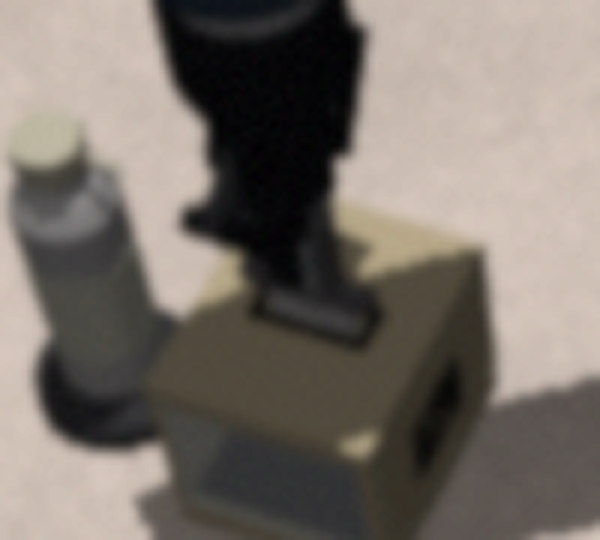

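View pics/w9.png

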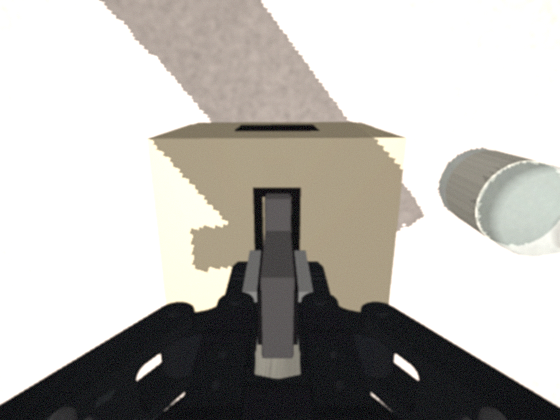

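move_arm(plan=[[[0,-0.01,0],0,1],[[0,-0.01,0],0,1],[[0,-0.01,0],0,1],[[0,-0.01,0],0,1]])

```text
t: 13.7
position: [576.9, -138.4, 316.8]
ee_rot: [0.986, 0.164, 0.0, 0.0]
ft_force: [-1.4, 2.8, -1.3]
grip_width: 0.132
```

```bash
python3 -c "
from h import *
s=r.state();print(s['position'],s['ft_force'],s['wrist_torque'],s['qvel'].round(4))"
```

```text
[ 576.91706312 -138.35438876  316.81845674] [-1.40266573  2.83495443 -1.31310771] [0.56425179 0.28746359 0.02283441] [-0.0009  0.0011 -0.0004 -0.0014  0.     -0.0015  0.0003]
```

move_arm(plan=[[[0,-0.01,0.01],0,1],[[0,-0.01,0.015],0,1],[[0,-0.01,0.015],0,1],[[0,-0.01,0.015],0,1]])

```text
t: 14.1
position: [576.9, -137.6, 315.7]
ee_rot: [0.986, 0.165, 0.0, 0.0]
ft_force: [0.1, -0.3, -0.5]
grip_width: 0.134
```

```bash
python3 - <<'E'
from h import *
s=r.state();print(s['position'],s['ft_force'])
im=r.get_image("scene")
k=12;u0,v0=190,138
o=np.clip(cv2.resize(im[v0:v0+36,u0:u0+46,::-1],None,fx=k,fy=k,interpolation=2)*2.5,0,255).astype('uint8')
a=np.radians(18.9);ex=np.array([np.cos(a),np.sin(a)]);ey=np.array([-ex[1],ex[0]])
def pt(x,y,z):
    u,v=proj("scene",[*(s["position"][:2]+x*ex+y*ey),z]);return int((u-u0+.5)*k),int((v-v0+.5)*k)
o2=o.copy()
for z,col in((125,(0,255,0)),(110,(0,0,255)),(135,(255,128,0))):
    cv2.line(o2,pt(6,-32,z),pt(6,32,z),col,1)
for x,y in((12.5,-29.5),(12.5,29.5),(-12.5,29.5),(-12.5,-29.5)): cv2.circle(o2,pt(x,y,110),4,(0,255,255),1)
cv2.imwrite("pics/h1.png",o2);cv2.imwrite("pics/h0.png",o)
E
```

```text
[ 576.86288616 -137.62927662  315.72661214] [ 0.1108866  -0.32002915 -0.50389366]
```

View pics/h1.png

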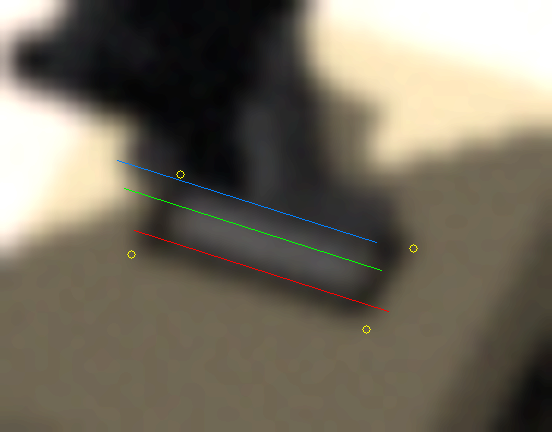

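View pics/h0.png

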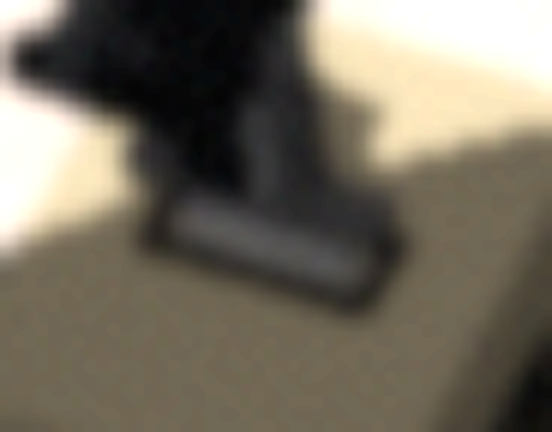

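move_arm(plan=[[[0,0,0],0,1],[[0,0,0],0,1],[[0,0,0],0,1],[[0,0,0],0,1],[[0,0,0],0,1]])

```text
t: 14.65
position: [576.7, -137.2, 315.5]
ee_rot: [0.986, 0.165, -0.0, 0.0]
ft_force: [-1.2, -1.0, -1.4]
grip_width: 0.133
```

```bash
python3 look.py 10
```

```text
14.65 [ 576.7 -137.2  315.5] yaw 18.96 z [-0. -0. -1.] [-1.2 -1.  -1.4] 0.1329468849358326
d [-0.00305176  0.01220146]
```

View pics/w10.png

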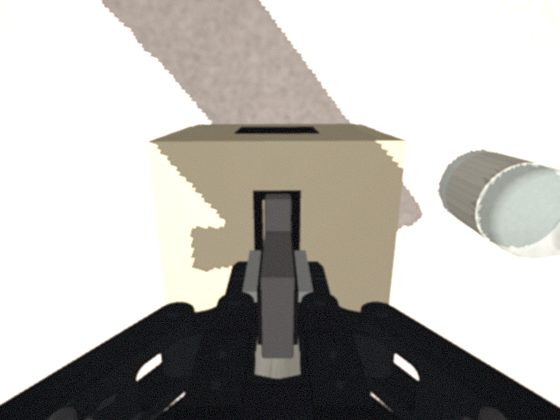

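The tab (rows 276–357) and the far end of the crosspiece (row 195) sit in the same place in the gripper as when I grasped it, so the paddle hasn't slipped. It is steady, upright and nearly free of force, so I'm handing in.

```bash
python3 -c "
from station import r
print(r.close_job()); s=r.state(); print(s['t'],s['position'],s['ft_force'])"
```

```text
the job is handed in; nothing more can be done
None
the job is handed in; nothing more can be done
```

I pressed the duster cap, then lifted the flat-tab paddle out of the rack and lowered its blade through the photometer's slot. I handed in at about 15 s of the 64 s, still holding it; no verdict was reported.

- **Duster cap:** I pressed it until it stopped moving, about 6 mm down, with the force rising to about 20 N. After release it looked back up in the scene picture, and the force was near zero.
- **Final pose:** the arm pose puts the underside of the crosspiece about 15 mm above the photometer's top. The scene picture agrees once I allow for a calibration offset of about 1 pixel. The tool is vertical, its yaw (18.96°) is in line with the slot, and the paddle did not slip in the grip.
- **Contact on the way in:** there was light side contact of up to about 5 N during insertion. I shifted the paddle about 2 mm along the slot to relieve it. The last reading was about 1 N on each axis, with the tool still drifting by under 0.5 mm, so a light touch on the slot edge can't be ruled out.
- **Other items:** I did not touch the spare paddle, the reagent bottle or the tip box.

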